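# Isolate the spin stand and present its shaft to the inspection camera

### The arm

A 6-joint arm with a two-finger parallel gripper is mounted at the origin on a cart in front of the work surface, level with it; the furniture and walls round the work are solid. World frame = base frame: x ahead of the robot, y to its left, z up, the work surface at z = 0. Lengths are in m, angles in rad, forces in N, time in s.
With the tool pointing down it reaches from about 0.35 to 0.875 m from the base axis. Payload 4.2 kg.
Tool frame: the origin (TCP) lies between the finger pads; the fingertips stand env.tcp_to_tips ahead of it and the grasp point (between the pads) lies 3 mm ahead of it (env.tcp_to_tips is the distance from the TCP to the fingertips, in m); z points along the fingers, y is the line along which they close (so a half turn about z gives the same grasp; the last joint's range is limited). The gripper opens to 87 mm and grips with 3 to 60 N. Pads are 19 mm wide; open, the fingers measure 117 mm over their backs; the gripper's body (75 mm by 190 mm) begins 51 mm behind the grasp point.
Start: joints at [-1.077, 0.385, 0.008, 0, -1.194, -0.259], TCP at [0.145, -0.608, 0.245] pointing down, gripper open.
Joint ranges: [-3.14, 3.14], [-1.21, 2.06], [-1.07, 1.41], [-3.16, 2.05], [-2.99, -0.16], [-3.1, 3.1]. Speed limits (rad/s): [2.79, 2.79, 3.14, 3.14, 3.14, 3.14].

### API

Orientations are given as a unit quaternion [x, y, z, w].
In Python, from cell import env gives the robot as it stands. The module is installed in compiled form; this text tells all that it offers. Calls block until the motion is done:
- env.move_pose(position, orientation): joint-space move of the TCP to a pose.
- env.move_straight(position, speed=0.15, frame=None, stop_force=None): straight line of the TCP; frame=None keeps the orientation; speed is the mean speed in m/s. With stop_force (N) it stops when the force on the tool has changed by that much, and returns True; else False.
- env.move_joints(angles): joint-space move.
- env.let_go() and env.clamp(newtons=None): open the fingers fully, or close them until they stop; newtons is the grip in N (None keeps the last).
- env.pause(seconds).
- env.solve_ik(position, orientation): joint angles nearest the present ones, or None.
- env.read_state(): the state.
- env.camera(name): name is "scene" or "top"; returns a dict with "img" (400x640x3 uint8, red, green, blue), "K" (3x3 intrinsics, pixels), "k1" (the pictures are not rectified: a ray, as slopes to the right and down, at radius r is drawn at 1 + k1 r^2 times it, then the intrinsics apply), "cam_to_world" (4x4, takes a point from camera to world coordinates). Camera axes: x right, y down, z forward; pixel columns grow to the right and rows downward; lengths in m; the calibration is good to about 2 mm. A picture is of the moment at which its call begins. There is no depth.
A pose or a line that the arm cannot do raises env.Unreachable and nothing moves.
- env.sign_off(): hands the job in; it is judged then, once.
Trained networks look in the newest picture that a camera, given by its name, has taken for a name from the list of things; names that differ only in an ending like _2 or _b are one class to them, and where a whole thing is asked for, a point or a joint stands for the part that bears it (a point fixed in the world has none). Each returns a list of dicts, best first, with "p" (0 to 1); they miss things now and then, are a little off and sometimes report something else, mostly with a low value. They report only what shows in the picture. A call takes as long as a camera call. They do not tell look-alikes from the thing itself.
- env.trace(camera, thing): "mask" (400x640 bool, what is visible of it) and "location" ([column, row] in pixels, amid what is visible of it).
The state is a dict: "clock": time; "joint_pos": joint angles; "joint_velocities": joint speeds; "effort": joint torques, N m; "tool_pos": TCP position; "tcp_rot": TCP orientation; "wrist_force": force on the tool from outside, world axes, zero at the start; "moment": the same for the moment, N m; "opening": opening from 0.0 (shut) to 1.0 (fully open); "gripper_force": force on a finger pad.
Only numpy, scipy, OpenCV 4.12 (cv2) and the standard library are available. Lean on these libraries where they do the work, as an engineer would, in place of code of your own. Each camera call takes 0.05 s, during which the arm holds its last target. There are 200 camera calls.

### The job

Switch the spin stand off by flipping the lever of the grey isolator box fully over to its other side, and only then lift the stepped steel shaft out of the stand. Show the shaft to the inspection camera: hold it level in the air, centred on the lens and pointing straight at it, thin end first, with the thin end 80 mm from the lens, and finish still holding it there. Do not touch the camera, and leave the loose bushing, bolt and nut where they are.

Things in the scene. Friction and masses are not known exactly. Their poses are not given: they have to be found in the camera images.
- isolator: Fixed grey isolator box, 80 x 60 mm, top 40 mm above the bench, on a 104 x 70 mm foot plate, with two small black cheeks up to z = 47 mm beside the slot of its lever. Origin: centre of the underside; z up. The lever swings in the box's x-z plane through the middle of the box.
- isolator_lever (a joint): Angle of the isolator's lever: 0 = on, leaning 0.55 rad to the box's -x side; 1.1 = off, leaning 0.55 rad to its +x side. Hinge along the box's y axis, on its centre line, 44 mm above the bench. Weighted over-centre lever: about 1.5 N at the handle moves it; past upright (0.55) it drops to the other end by itself.
- lever_tip (a point): Top end of the lever's black handle, 65 mm from the hinge; the handle is round, 12 to 18 mm thick, and covers the outer 40 mm. It is about 99 mm above the bench when on or off.
- spin_stand: Fixed aluminium base plate, 180 (x) x 74 x 12 mm. Origin: centre of the underside. Carries the shaft along its x axis, shaft axis 45 mm above the bench, in two dark V-saddles: x = -39 to -28 (57 wide, 42 high) and x = 20 to 31 mm (38 wide, 46 high); between them nothing stands beside the shaft above the plate. Black motor (42 mm across, top at 66 mm) at the -x end, close behind the collar.
- shaft: Loose stepped steel shaft, 85 mm long, 0.2 to 0.45 kg, lying in the saddles. Origin: centre of its collar's end face; z axis along the shaft to the thin end. From the origin: collar 36 mm across for 14 mm, body 28 mm across from 14 to 53 mm (grip here; balance point at 32 mm), thin end 18 mm across to 85 mm. In the stand the collar is at the motor, the thin end at the stand's +x.
- shaft_tip (a point): Centre of the face of the shaft's thin end, 85 mm from the shaft's origin along the axis.
- inspection_camera: Fixed inspection camera: aluminium body, 48 mm square, with a black lens barrel (36 mm across, 40 mm long, with a 42 mm ring), on a round-based steel post, 235 mm tall. Origin: centre of the base on the bench (base 90 mm across). The lens looks level along the camera's own -x axis, roughly toward the robot.
- lens (a point): Centre of the front glass of the lens, 80 mm out from the camera's origin along its -x axis and 200 mm above the bench. Its axes are the camera's: the view goes along -x, z is up.
- bushing: Loose brass-coloured flanged bushing standing on the bench, 38 mm across, 32 mm high. Origin: centre of the underside. Bystander.
- bolt: Loose steel hexagon bolt standing on its head, 27 mm across, 60 mm high. Origin: centre of the underside. Bystander.
- nut: Loose steel hexagon nut lying flat, 27 mm across, 13 mm high. Origin: centre of the underside. Bystander.
Not all that is in view belongs to the job. What is shaped like the shaft but green or orange is not meant.

How it is judged:
On the way, in this order (a step that is already met when the one before it is completed fails the run):
1. the isolator lever is fully over at off while the shaft still lies in the stand (value of joint isolator_lever above 1 rad and distance of shaft from where it was at the start of the episode below 0.012 m and contact force between shaft and spin_stand above 0.3 N), for 0.2 s.
2. the shaft is lifted clear of the stand in the fingers (contact force between shaft and the fingers above 1 N and contact force between shaft and spin_stand below 0.1 N and height (world z) of each of shaft, shaft_tip above 0.09 m), for 0.2 s.
At the end, for the whole second after the job is handed in: Lever fully off (over 1.0 rad). Shaft held still in the fingers, touching nothing else: thin end toward the lens, 80 mm (within 20) in front of it, within 15 mm of its axis sideways and in height; shaft within 0.18 rad of the level lens axis. Bystanders within 20 mm of their starts (value of joint isolator_lever above 1 rad and x of shaft_tip in the frame of lens between -0.1 and -0.06 m and y of shaft_tip in the frame of lens between -0.015 and 0.015 m and z of shaft_tip in the frame of lens between -0.015 and 0.015 m and x of shaft in the frame of lens below -0.14 m and angle between the z axis of shaft and the x axis of lens, either way round below 0.18 rad and contact force between shaft and the fingers above 1 N and contact force between shaft and spin_stand below 0.1 N and contact force between shaft and inspection_camera below 0.1 N and linear speed of shaft below 0.02 m/s and angular speed of shaft below 0.2 rad/s and distance of each of bushing, bolt, nut from where it was at the start of the episode below 0.02 m); the arm keeps its last pose, push and grip.
It fails at once if the inspection camera is touched (contact force between inspection_camera and anything else above 1 N).
It fails at once if a bystander is pushed away (distance of any of bushing, bolt, nut from where it was at the start of the episode above 0.02 m).
It also fails if it takes over 51 s, if anything falls off the work surface, if the arm or the gripper's body presses on something with over 40 N, if the wrist force passes 120 N, or if a joint passes its speed limit or range.

## Working session

There is one attempt and no reset: what is moved stays moved. The work goes in short steps, each a Python script; the robot and the scene stay as the last script left them, time stands still between calls to the robot, and variables do not carry over. Pictures are saved under pics/ and viewed, at most 10 in all, crops included, and the job is handed in when it is done.

```bash
mkdir -p pics; cat > h.py <<'E'
import numpy as np, cv2
from cell import env
from scipy.spatial.transform import Rotation as R
def ray(c,px):
    K=c["K"]; d=np.array([(px[0]-K[0,2])/K[0,0],(px[1]-K[1,2])/K[1,1]])
    u=d.copy()
    for _ in range(30): u=d/(1+c["k1"]*(u@u))
    T=np.array(c["cam_to_world"]); return T[:3,3],T[:3,:3]@np.array([u[0],u[1],1])
def at(c,px,z):
    o,d=ray(c,px); return o+d*(z-o[2])/d[2]
def proj(c,p):
    T=np.linalg.inv(np.array(c["cam_to_world"])); q=T[:3,:3]@np.array(p)+T[:3,3]
    u=q[:2]/q[2]; u=u*(1+c["k1"]*(u@u)); return np.array([c["K"][0,0]*u[0]+c["K"][0,2],c["K"][1,1]*u[1]+c["K"][1,2]])
def tri(c1,p1,c2,p2):
    o1,d1=ray(c1,p1);o2,d2=ray(c2,p2)
    s=np.linalg.lstsq(np.c_[d1,-d2],o2-o1,rcond=None)[0]
    a=o1+s[0]*d1;b=o2+s[1]*d2; return (a+b)/2,np.linalg.norm(a-b)
E
python3 - <<'E'
from h import *
import pickle
np.set_printoptions(precision=3,suppress=True)
C={}
for n in("scene","top"):
    c=env.camera(n);C[n]=c
    cv2.imwrite(f"pics/{n}0.png",c["img"][:,:,::-1])
    print(n,np.array(c["cam_to_world"]),c["K"][0,0],c["k1"])
    for t in["isolator","isolator_lever","lever_tip","spin_stand","shaft","inspection_camera","bushing","bolt","nut"]:
        r=env.trace(n,t)
        for q in r[:4]:
            m=q["mask"]; v=""
            if m.sum()>5:v=cv2.minAreaRect(np.argwhere(m)[:,::-1].astype(np.float32))
            print(t,round(q["p"],2),np.round(q["location"]),m.sum(),[np.round(x,1).tolist() for x in v])
            C.setdefault("m",{}).setdefault((n,t),[]).append(q)
pickle.dump(C,open("c0.pkl","wb"))
print(env.tcp_to_tips, env.read_state())
E
```

```text
scene [[ 0.401 -0.679  0.615 -0.362]
 [-0.916 -0.283  0.285 -0.594]
 [-0.02  -0.678 -0.735  1.304]
 [ 0.     0.     0.     1.   ]] 415.60540582972607 -0.10960906341895964
isolator 0.73 [270. 218.] 262 [[269.5, 219.5], [15.0, 19.0], 90.0]
spin_stand 0.94 [320. 238.] 491 [[322.0, 236.0], [30.0, 18.0], 90.0]
shaft 0.66 [321. 227.] 73 [[322.0, 227.0], [10.0, 6.0], 90.0]
shaft 0.52 [400. 273.] 61 [[396.9, 275.0], [14.5, 5.1], 6.3]
top [[-0.008 -0.993  0.117  0.45 ]
 [-1.     0.008  0.004 -0.121]
 [-0.005 -0.117 -0.993  1.324]
 [ 0.     0.     0.     1.   ]] 410.7347923774616 0.03145231375394452
isolator 0.6 [272. 229.] 677 [[271.8, 228.6], [32.2, 23.3], 63.4]
isolator_lever 0.51 [272. 236.] 42 [[273.5, 233.5], [9.0, 5.0], 90.0]
lever_tip 0.56 [368. 170.] 86 [[368.0, 167.5], [9.0, 10.0], 90.0]
spin_stand 0.95 [339. 224.] 1084 [[341.5, 224.2], [56.5, 23.4], 66.3]
shaft 0.79 [436. 197.] 197 [[436.2, 193.9], [25.9, 9.4], 63.4]
shaft 0.66 [450. 246.] 212 [[448.0, 247.0], [10.0, 28.0], 90.0]
shaft 0.61 [345. 228.] 215 [[340.8, 223.7], [27.7, 10.7], 60.9]
inspection_camera 0.7 [181. 153.] 1318 [[179.7, 152.7], [56.1, 34.3], 34.6]
inspection_camera 0.25 [342. 224.] 238 [[340.8, 223.5], [28.3, 11.6], 61.4]
bushing 0.64 [367. 169.] 106 [[368.0, 167.5], [11.0, 10.0], 90.0]
bolt 0.38 [346. 168.] 57 [[346.5, 169.5], [7.1, 8.5], 45.0]
nut 0.58 [212. 253.] 33 [[215.0, 252.5], [5.0, 6.0], 90.0]
nut 0.22 [367. 172.] 115 [[367.5, 167.5], [11.0, 11.0], 90.0]
0.022 {'clock': 1.0, 'joint_pos': array([-1.077,  0.385,  0.008, -0.   , -1.194, -0.259]), 'joint_velocities': array([-0.   ,  0.001,  0.   , -0.001, -0.001, -0.001]), 'effort': array([ -0.   , -39.047,  18.762,   4.224,   0.016,  -0.   ]), 'tool_pos': array([ 0.145, -0.608,  0.245]), 'tcp_rot': array([-0.117,  0.993, -0.   ,  0.   ]), 'wrist_force': array([ 0.786, -0.108, -0.337]), 'moment': array([ 0.008,  0.004, -0.036]), 'gripper_force': 0.0, 'opening': 0.9965590821335053}
```

View pics/scene0.png

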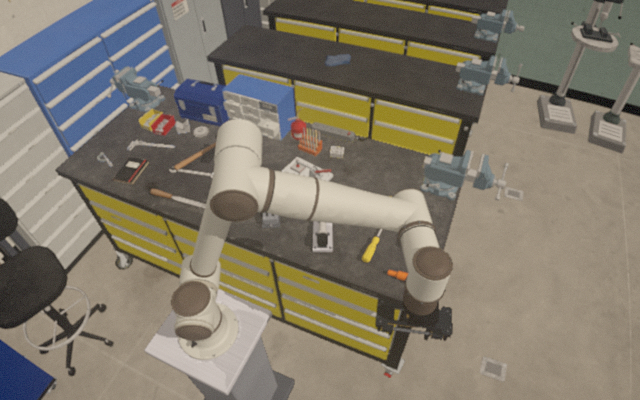

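View pics/top0.png

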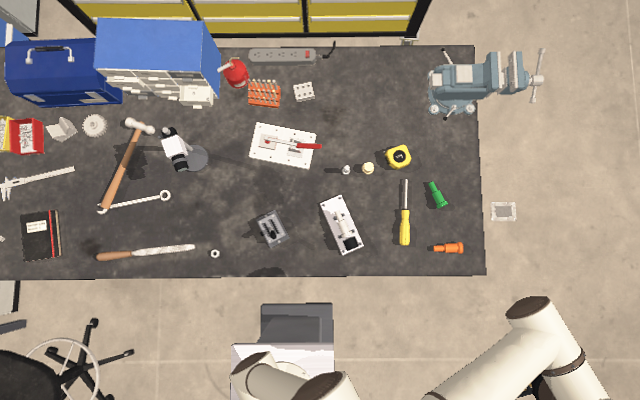

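The top view shows the bench. There are three shaft-like things: grey in the stand (341,224), green (436,195) and orange (448,247). Only the grey steel one in the stand fits. The isolator is at (271,229) and the inspection camera at (180,150). I'll confirm with an enlarged crop.

```bash
python3 - <<'E'
import cv2,numpy as np
im=cv2.imread("pics/top0.png")
a=cv2.resize(im[190:260,240:370],None,fx=6,fy=6,interpolation=cv2.INTER_CUBIC)
cv2.imwrite("pics/crop1.png",a)
b=cv2.resize(im[115:185,140:225],None,fx=8,fy=8,interpolation=cv2.INTER_CUBIC)
cv2.imwrite("pics/crop2.png",b)
E
```

```text
(no output)
```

View pics/crop1.png

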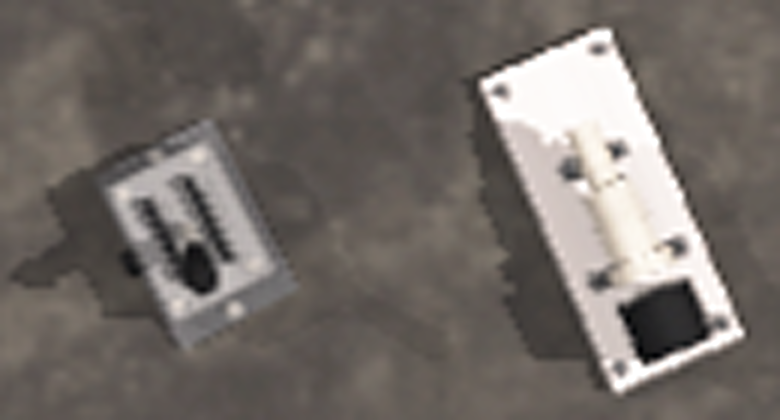

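View pics/crop2.png

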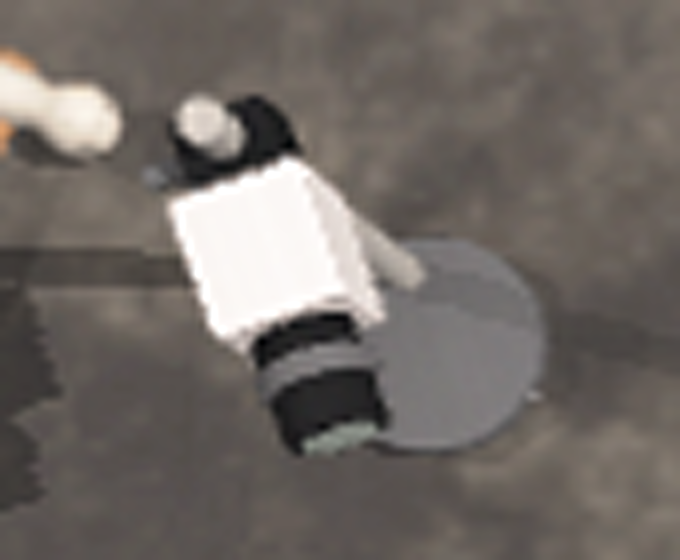

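The crop confirms it: the steel shaft in the stand has its thin end up-left at crop (585,130), with the black motor at (665,320). The lever tip at (200,270) leans toward the robot, so it is on. The camera base is centred at crop2 (438,344) and the lens glass at about (342,437). Next I'll turn these pixels into positions.

```bash
python3 - <<'E'
from h import *
import pickle
np.set_printoptions(precision=4,suppress=True)
C=pickle.load(open("c0.pkl","rb"));c=C["top"]
p1=lambda x,y:((x+.5)/6-.5+240,(y+.5)/6-.5+190)
p2=lambda x,y:((x+.5)/8-.5+140,(y+.5)/8-.5+115)
S=[at(c,p1(*q),.012) for q in[(478,82),(608,27),(745,333),(615,393)]]
print("stand",np.mean(S,0),[np.linalg.norm(S[i]-S[i-1]) for i in range(4)])
d=S[0]+S[1]-S[2]-S[3];print("x yaw",np.arctan2(d[1],d[0]));d=S[0]+S[3]-S[1]-S[2];print("yyaw-90",np.arctan2(d[1],d[0])-np.pi/2)
print("shaft tip/collar",at(c,p1(585,130),.045),at(c,p1(640,282),.045))
I=[at(c,p1(*q),.006) for q in[(103,187),(210,118),(297,288),(187,348)]]
print("iso",np.mean(I,0),[np.linalg.norm(I[i]-I[i-1]) for i in range(4)])
d=I[0]+I[1]-I[2]-I[3];print("x yaw",np.arctan2(d[1],d[0]));d=I[0]+I[3]-I[1]-I[2];print("yyaw-90",np.arctan2(d[1],d[0])-np.pi/2)
print("tip",at(c,p1(200,280),.099))
b=at(c,p2(438,344),.006);l=at(c,p2(342,437),.2);print("cam",b,l,np.linalg.norm((l-b)[:2]),"yaw",np.arctan2(*(b-l)[[1,0]]))
T=[at(c,p2(*q),.224) for q in[(170,205),(295,160),(350,298),(218,338)]]
print([np.linalg.norm(T[i]-T[i-1]) for i in range(4)],np.mean(T,0))
for i,j in((3,0),(2,1)):print(np.arctan2(*(T[j]-T[i])[[1,0]]))
e=at(c,p2(255,350),.2),at(c,p2(298,453),.2);print("barrel L",np.arctan2(*(e[0]-e[1])[[1,0]]))
for n in("bushing","bolt","nut"):
  print(n,at(c,C["m"]["top",n][0]["location"],.01))
E
```

```text
stand [ 0.5225 -0.189   0.012 ] [np.float64(0.17990057769038992), np.float64(0.07578195229087763), np.float64(0.1779024161281652), np.float64(0.07568519401067153)]
x yaw 0.40442749595142885
yyaw-90 0.4071357244591842
shaft tip/collar [ 0.5611 -0.1744  0.045 ] [ 0.4821 -0.2017  0.045 ]
iso [0.51   0.0307 0.006 ] [np.float64(0.0971665085866303), np.float64(0.06775938222301989), np.float64(0.10253629383206875), np.float64(0.06616830189002885)]
x yaw 0.4800896310231145
yyaw-90 0.5310262934262755
tip [0.4835 0.0194 0.099 ]
cam [0.7442 0.2877 0.006 ] [0.6683 0.2598 0.2   ] 0.0808576565966121 yaw 0.3517975354851272
[np.float64(0.049686403941243455), np.float64(0.04475242445649596), np.float64(0.05231778936133872), np.float64(0.046300264819985726)] [0.7286 0.282  0.224 ]
0.3662324733323568
0.3938224803770337
barrel L 0.4131371977617222
bushing [ 0.7008 -0.2756  0.01  ]
bolt [ 0.7034 -0.205   0.01  ]
nut [0.4335 0.2208 0.01  ]
```

```bash
cat >> h.py <<'E'
def down(yaw,flip=False):
    y=np.array([-np.sin(yaw),np.cos(yaw),0])*(-1 if flip else 1); z=np.array([0,0,-1.])
    return R.from_matrix(np.c_[np.cross(y,z),y,z]).as_quat()
def best(p,yaw):
    o=[]
    for f in(False,True):
        q=env.solve_ik(p,down(yaw,f))
        if q is not None:o.append((abs(q[5]),f,q))
    o.sort(key=lambda t:t[0]); print([(t[1],np.round(t[2],2)) for t in o]); return down(yaw,o[0][1])
E
python3 - <<'E'
from h import *
yaw=.50;ux=np.array([np.cos(yaw),np.sin(yaw),0]);b=np.array([.510,.031,0])
P=lambda x,z:b+ux*x+[0,0,z]
q=best(P(-.075,.2),yaw)
env.clamp(10)
env.move_pose(P(-.075,.2),q)
env.move_straight(P(-.075,.097),.12)
print(env.move_straight(P(.012,.100),.06,stop_force=12))
s=env.read_state();print(s["clock"],s["tool_pos"],s["wrist_force"])
env.pause(.3)
env.move_straight(P(-.03,.20),.2)
env.move_pose([.45,-.1,.30],down(.405,False) if np.allclose(q,down(yaw,False)) else down(.405,True))
env.let_go()
import cv2
for n in("scene","top"):
    c=env.camera(n);cv2.imwrite(f"pics/{n}1.png",c["img"][:,:,::-1])
    for t in("inspection_camera","lever_tip","isolator_lever"):
        for r in env.trace(n,t)[:2]:print(n,t,r["p"],r["location"],r["mask"].sum())
print(env.read_state()["clock"])
im=cv2.imread("pics/top1.png")
a=cv2.resize(im[190:260,240:370],None,fx=5,fy=5,interpolation=2)
im=cv2.imread("pics/scene1.png")
e=cv2.resize(im[100:260,160:360],None,fx=3.2,fy=3.2,interpolation=2)
cv2.imwrite("pics/c3.png",a);cv2.imwrite("pics/c4.png",e)
E
```

```text
[(False, array([ 0.36,  0.12, -0.48,  0.  , -0.97, -1.43])), (True, array([ 0.36,  0.12, -0.48,  0.  , -0.97,  1.71]))]
True
7.2 [0.5127061  0.03254095 0.09887621] [-2.48424279 -1.432753    3.50327079]
scene inspection_camera 0.76 [245.7, 144.2] 517
scene inspection_camera 0.69 [319.8, 222.8] 107
scene lever_tip 0.61 [270.2, 203.5] 52
scene isolator_lever 0.44 [265.4, 201.0] 42
top inspection_camera 0.66 [180.7, 156.4] 1287
top lever_tip 0.57 [338.0, 212.3] 31
10.775
```

View pics/c3.png

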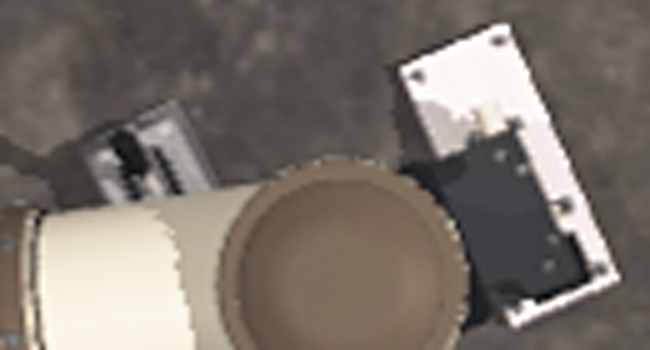

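View pics/c4.png

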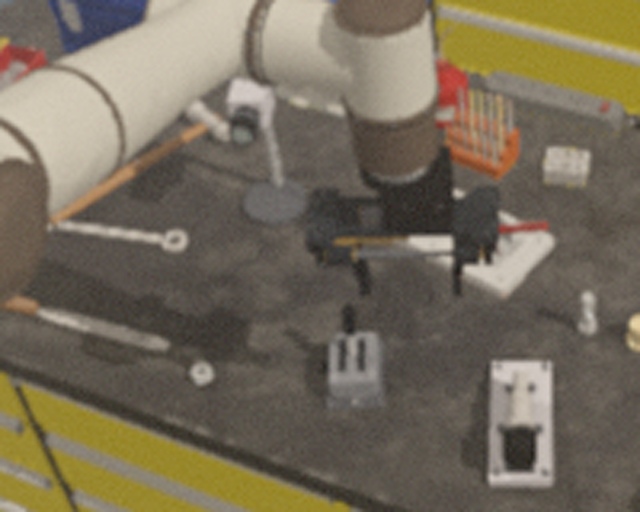

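The lever now leans to the far side, in c3 at (125,148) and c4 at (348,320). In the scene view the lens shows at c4 (241,131). I'll check both numerically, then grasp.

```bash
python3 - <<'E'
from h import *
np.set_printoptions(precision=4,suppress=True)
s=env.camera("scene");t=env.camera("top")
pt=(240+125.5/5-.5,190+135/5-.5)
print("tip off pred top",proj(t,[.510+.034*.878,.031+.034*.479,.099]),"seen",pt,"scene",proj(s,[.540,.047,.099]),(160+348/3.2,100+310/3.2))
pl=(160+241.5/3.2-.5,100+131.5/3.2-.5); tl=((342.5)/8-.5+140,(437.5)/8-.5+115)
print("lens tri",tri(s,pl,t,tl),"scene@.2",at(s,pl,.2),"base scene",at(s,(160+277/3.2,100+202/3.2),.006))
q=down(.405,False);u=np.array([np.cos(.405),np.sin(.405),0])
g=np.array([.5225,-.189,0])-.010*u
env.move_pose(g+[0,0,.15],q)
print(env.move_straight(g+[0,0,.048],.1,stop_force=15))
env.clamp(35);st=env.read_state();print(st["opening"]*87,st["gripper_force"],st["wrist_force"],st["clock"],st["tool_pos"])
E
```

```text
tip off pred top [263.6973 217.3726] seen (264.6, 216.5) scene [269.0378 194.7662] (268.75, 196.875)
lens tri (array([0.6659, 0.2583, 0.2085]), np.float64(0.0030008302284137284)) scene@.2 [0.6734 0.2664 0.2   ] base scene [0.7404 0.2842 0.006 ]
False
26.368184069295367 34.88601013814332 [-1.1751  2.8002  0.9359] 13.8333 [ 0.5131 -0.1925  0.048 ]
```

```bash
python3 - <<'E'
from h import *
st=env.read_state();p=st["tool_pos"]
env.move_straight([p[0],p[1],.22],.12)
env.pause(.3)
st=env.read_state();print(st["opening"]*87,st["gripper_force"],st["wrist_force"],st["moment"])
yaw=.37;u=np.array([np.cos(yaw),np.sin(yaw),0]);L=np.array([.669,.259,0])
g=L-u*(.080+.0525)+[0,0,.203]
q=down(yaw,False)
env.move_pose(g-u*.06+[0,0,.02],q)
env.move_straight(g,.08)
env.pause(.5)
st=env.read_state();print(st["clock"],st["tool_pos"],st["opening"]*87,st["gripper_force"])
for n in("scene","top"):
    c=env.camera(n);cv2.imwrite(f"pics/{n}2.png",c["img"][:,:,::-1])
    for t in("shaft","isolator_lever"):
        for r in env.trace(n,t)[:3]:print(n,t,r["p"],r["location"],r["mask"].sum())
    print("tip,org px",proj(c,L-u*.08+[0,0,.2]),proj(c,L-u*.165+[0,0,.2]),"lens",proj(c,L+[0,0,.2]))
s=cv2.imread("pics/scene2.png")[110:210,190:310];t=cv2.imread("pics/top2.png")[120:220,140:260]
z=lambda i:cv2.resize(i,None,fx=3.3,fy=3.3,interpolation=2)
cv2.imwrite("pics/c5.png",np.hstack([z(s),z(t)]))
E
```

```text
26.077127432359898 34.858925435109995 [ 0.30830602 -0.30935433 -4.65524999] [0.05765938 0.00741211 0.00962011]
18.5833 [0.54542314 0.21109744 0.20311426] 26.31175377739871 34.85898323968286
scene shaft 0.62 [402.9, 275.9] 148
scene isolator_lever 0.41 [266.5, 200.4] 30
tip,org px [232.24476179 154.98528337] [228.06639236 170.12155933] lens [235.93953152 141.69390713]
top shaft 0.77 [448.1, 248.5] 276
top shaft 0.69 [436.3, 200.0] 213
top shaft 0.38 [200.0, 224.1] 43
top isolator_lever 0.45 [267.4, 220.8] 38
tip,org px [192.36767193 195.5316498 ] [202.83758607 224.22396662] lens [182.62319046 168.93225343]
```

View pics/c5.png

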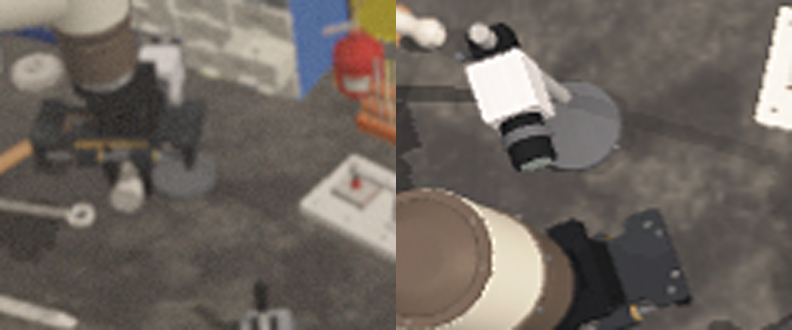

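```bash
python3 - <<'E'
import cv2,numpy as np
s=cv2.imread("pics/scene2.png")[145:185,205:255];t=cv2.imread("pics/top2.png")[200:240,180:230]
z=lambda i:cv2.resize(i,None,fx=8,fy=8,interpolation=2)
cv2.imwrite("pics/c6.png",np.hstack([z(s),z(t)]))
E
```

```text
(no output)
```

View pics/c6.png

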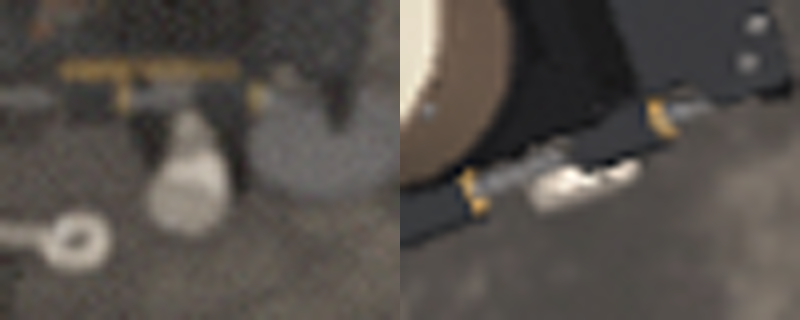

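The collar end face shows at scene (228.4,170.4) and its rear edge at top (203.6,224.4). The predictions were (228.1,170.1) and (202.8,224.2), so the shaft is in place.

```bash
python3 -c "
from cell import env
print(env.sign_off(), env.read_state()['clock'])"
```

```text
the job is handed in; nothing more can be done
the job is handed in; nothing more can be done
```

I handed the job in with the isolator lever fully over at off and the shaft held level about 80 mm in front of the lens, thin end first; its collar was within about 3 mm of plan in both views, but the thin end was hidden behind the gripper, and sign-off returned no verdict.

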